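# Reset the tripped airflow alarm through its recessed well

## Robot

A 6-joint arm with a two-finger parallel gripper is mounted at the origin on the work surface. World frame = base frame: x ahead of the robot, y to its left, z up, the work surface at z = 0. Lengths are in m, angles in rad, forces in N, time in s.
With the tool pointing down it reaches from about 0.375 to 0.825 m from the base axis. Payload 5.5 kg.
Tool frame: the origin (TCP) lies midway between the tips of the shut fingers; the grasp point (between the pads) lies manip.grip_depth behind it (manip.grip_depth is the distance from the TCP to the grasp point, in m); z points along the fingers, y is the direction in which the jaws open and shut (so a half turn about z gives the same grasp; the last joint's range is limited). The gripper opens to 85 mm and grips with 20 to 120 N. Pads are 22 mm wide; open, the fingers measure 114 mm over their backs; the gripper's body (76 mm by 85 mm) begins 54 mm behind the grasp point. The pads swing forward as they close: fully open they stand 13 mm farther back than shut.
Start: joints at [-1.14, 0.314, -0.047, 1.21, 0, 1.571], TCP at [0.251, -0.545, 0.231] pointing down, gripper open.
Joint ranges: [-2.67, 2.67], [-0.69, 1.73], [-1.03, 1.25], [-2.08, 2.16], [-1.42, 1.45], [-3.14, 3.14]. Speed limits (rad/s): [2.39, 2.39, 3.01, 3.14, 3.14, 3.14].

## Interface

Orientations are given as a unit quaternion [w, x, y, z].
In Python, from station import manip gives the robot as it stands. The module is installed in compiled form; this text tells all that it offers.
- The arm moves only by the tool play_rows, never from a script. Its arguments are lists of equal length, an entry for each row: "travel": the shift along the tool's x, y, z in cm, a list of three; "rot": the turn, a rotation vector about the tool's x, y, z in degrees, a list of three. A call has 1 to 5 rows; each row is the pose to reach, as a shift and turn from the pose measured when the call began, along the tool's axes at that moment; what a row does not reach only later rows make up. A row lasts 1/8 s, in which the tool goes at most 62.5 mm and 10.7 degrees, less where a joint would pass 70% of its speed; a pose out of reach is approached as far as the arm can. A call with a gripper value outside its range is refused whole. "hand" is the finger opening in cm, from 0 to 8.54, set as the call begins (left out, the last holds). The fingers move at their own pace and stop on an object; "grip_force" is the grip in N (left out, the last holds). Time passes only in rows, so rows that repeat a pose let the fingers close. It gives the time, the measured TCP pose, the force and the opening at its end, in the units of the state.
- manip.state(): the state, without advancing time (a new reading comes with each control period).
- manip.snapshot(name): name is "side" or "top"; returns a dict with "img" (384x512x3 uint8, blue, green, red), "fov_y" (degrees; the focal length in pixels is half the picture's height over the tangent of half this angle, whatever the lens; pixels are square), "cx", "cy" (the principal point, pixels), "k1" (the pictures are not rectified: a ray, as slopes to the right and down, at radius r is drawn at 1 + k1 r^2 times it, then the intrinsics apply), "R" (3x3) and "t" (3): a world point X has camera coordinates R X + t. Camera axes: x right, y down, z forward; pixel columns grow to the right and rows downward; lengths in m; the calibration is good to about 2 mm. A picture is of the moment at which its call begins. There is no depth.
- manip.hand_in(): hands the job in, once; it reports no verdict.
Trained networks look in a picture, given as the dict that the camera call returned (one of the last four; its "shot" number tells which), for a name from the list of things; names that differ only in an ending like _2 or _b are one class to them, and where a whole thing is asked for, a point or a joint stands for the part that bears it (a point fixed in the world has none). Each returns a list of dicts, best first, with "conf" (0 to 1); they miss things now and then, are a little off and sometimes report something else, mostly with a low value. They report only what shows in the picture. A call takes as long as a camera call. They do not tell look-alikes from the thing itself.
- manip.outline_of(label, picture): "pixels" (384x512 bool, what is visible of it).
- manip.landmark_of(label, picture): "centre" ([x, y, z] in m, in the coordinates of the camera as it stood for that picture, good to about 4 mm: a listed point, or the origin of a listed thing).
The state is a dict: "time_s": time; "joints": joint angles; "joint_vel": joint speeds; "effort": joint torques, N m; "eef_pos": TCP position; "ee_rot": TCP orientation; "contact_force": force on the tool from outside, world axes, zero at the start; "moment": the same for the moment, N m; "opening": opening from 0.0 (shut) to 1.0 (fully open).
Only numpy, scipy, OpenCV 4.12 (cv2) and the standard library are available. Lean on these libraries where they do the work, as an engineer would, in place of code of your own. Each camera call takes 0.05 s, during which the arm holds its last target.

## Task

The airflow alarm with the red lamp has tripped: with the fingertips, push its yellow guard fully open along its rails, reach down into the uncovered well and press the sunken blue reset key all the way down for a moment, then let it spring up and push the guard fully shut again. Pick nothing up: the alarms stay standing where they are, and the green-lamp alarm, the jar, the flask and the tube rack are left alone. Finish with the robot clear of everything.

Things in the scene. Friction and masses are not known exactly. Their poses are not given: they have to be found in the camera images.
- alarm_red: Airflow alarm with a red lamp (the tripped one, to be reset): white case loose on rubber feet, 2.4 kg, 130 (x) by 200 (y) mm, flat top 70 mm up. Origin: centre of its underside; z up. Reset well at y = +45 mm; over it a yellow guard slides along y between two rails (x = +-34 mm, 8 mm high, y -40 to +74). Red lamp at x = +35, y = -75 mm, 34 mm wide, 15 mm high; it never changes colour.
- well_red (a point): Centre of the mouth of the red-lamp alarm's reset well, level with the top face. The well is rectangular, 50 mm along the alarm's x and 40 mm along its y, straight-walled, black inside, 35 mm deep to its floor; axes as the alarm's. The blue key stands in its middle.
- guard_red (a joint): Yellow guard of the red-lamp alarm, in m: 0 fully shut (centred over the well), grows as it slides towards the alarm's -y, 0.056 fully open (the well is then wholly uncovered). It starts between 0 and 0.012, stays where it is left, and needs 1 to 2 N to slide. End stops at both ends.
- rib_red (a point): Top centre of the rib on the red-lamp alarm's guard, by which it is pushed; moves with it. Plate 60 mm (x) by 50 mm (y) and 4 mm thick, its top 75 mm above the bench; the rib stands across its middle, 50 mm along the alarm's x, 10 mm thick along y, 16 mm high; this point is 91 mm above the bench. Axes as the alarm's.
- key_red (a joint): Sunken blue reset key of the red-lamp alarm, in m: 0 up, 0.005 fully down. Spring return, about 4.5 N when fully down.
- key_top_red (a point): Centre of the top of the red-lamp alarm's key, a round blue button 18 mm across; when up its top is 25 mm below the case's top face, 45 mm above the bench; it moves straight down 5 mm.
- alarm_green: Airflow alarm with a green lamp (not tripped, to be left alone): white case loose on rubber feet, 2.4 kg, 130 (x) by 200 (y) mm, flat top 70 mm up. Origin: centre of its underside; z up. Reset well at y = +45 mm; over it a yellow guard slides along y between two rails (x = +-34 mm, 8 mm high, y -40 to +74). Green lamp at x = +35, y = -75 mm, 34 mm wide, 15 mm high; it never changes colour.
- well_green (a point): Centre of the mouth of the green-lamp alarm's reset well, level with the top face. The well is rectangular, 50 mm along the alarm's x and 40 mm along its y, straight-walled, black inside, 35 mm deep to its floor; axes as the alarm's. The blue key stands in its middle.
- guard_green (a joint): Yellow guard of the green-lamp alarm, in m: 0 fully shut (centred over the well), grows as it slides towards the alarm's -y, 0.056 fully open (the well is then wholly uncovered). It starts between 0 and 0.012, stays where it is left, and needs 1 to 2 N to slide. End stops at both ends.
- rib_green (a point): Top centre of the rib on the green-lamp alarm's guard, by which it is pushed; moves with it. Plate 60 mm (x) by 50 mm (y) and 4 mm thick, its top 75 mm above the bench; the rib stands across its middle, 50 mm along the alarm's x, 10 mm thick along y, 16 mm high; this point is 91 mm above the bench. Axes as the alarm's.
- key_green (a joint): Sunken blue reset key of the green-lamp alarm, in m: 0 up, 0.005 fully down. Spring return, about 4.5 N when fully down.
- key_top_green (a point): Centre of the top of the green-lamp alarm's key, a round blue button 18 mm across; when up its top is 25 mm below the case's top face, 45 mm above the bench; it moves straight down 5 mm.
- bottle: Bystander: small amber jar with an orange cap, standing loose, 56 mm across, 100 mm high, 0.2 kg. Origin at the centre of its underside.
- flask: Bystander: clear flat culture flask with a red screw cap, lying loose, about 155 mm long (its x, cap towards +x, origin 55 mm from the other end), 70 mm wide, 32 mm high. Origin under its body, on the bench.
- rack: Bystander: blue tube rack with ten capped tubes, loose, 80 mm (x) by 160 mm (y), 70 mm high. Origin at the centre of its underside.
Not all that is in view belongs to the job. Leave any orange or pink look-alike of the alarm_red alone.

How it is judged:
On the way, in this order (a step that is already met when the one before it is completed fails the run):
1. the red-lamp alarm's guard is pushed open (at least 45 of 56 mm) (value of joint guard_red above 0.045 m), for 0.1 s.
2. its sunken key is pressed down (at least 4 of 5 mm) (value of joint key_red above 0.004 m), for 0.15 s.
3. the key is up again and the guard is shut (within 5 mm) (value of joint guard_red below 0.005 m and value of joint key_red below 0.001 m), for 0.1 s.
At the end, for the whole second after the job is handed in: The red-lamp alarm's guard is shut to within 5 mm with the key up, both alarms stand level within 25 mm of where they stood, the green-lamp alarm's guard is within 20 mm of shut and its key up, and the jar, flask and rack are within 25 mm of where they stood (all of step 3 and value of joint guard_green below 0.02 m and value of joint key_green below 0.001 m and distance of each of alarm_red, alarm_green, bottle, flask, rack from where it was at the start of the episode below 0.025 m and angle between each of alarm_red, alarm_green's own z axis and vertical below 0.05 rad and linear speed of alarm_red below 0.01 m/s); the robot touches nothing.
It fails at once if an alarm is lifted, tipped or shoved more than 25 mm (height (world z) of any of alarm_red, alarm_green above 0.012 m or angle between any of alarm_red, alarm_green's own z axis and vertical above 0.12 rad or distance of any of alarm_red, alarm_green from where it was at the start of the episode above 0.025 m).
It fails at once if the green-lamp alarm's key is pressed or its guard opened (value of joint key_green above 0.002 m or value of joint guard_green above 0.02 m).
It fails at once if the jar, flask or rack is lifted, or moved more than 25 mm (height (world z) of any of bottle, flask, rack above 0.012 m or distance of any of bottle, flask, rack from where it was at the start of the episode above 0.025 m).
It also fails if it takes over 51 s, if anything falls off the work surface, if the arm or the gripper's body presses on something with over 40 N, if the wrist force passes 120 N, or if a joint passes its speed limit or range.

## Working session

There is one attempt and no reset: what is moved stays moved. The work goes in short steps, Python scripts to look and compute and a tool call to move; the robot and the scene stay as the last step left them, time stands still between calls to the robot, and variables do not carry over. Pictures are saved under pics/ and viewed, and the job is handed in when it is done.

Besides the shell and the picture viewer there is one more tool, called after "Emit:" in YAML: its name, and indented under it one key for each argument. play_rows: Moves the arm, as the interface text tells. Its arguments: {"type":"object","properties":{"travel":{"type":"array","items":{"type":"array","items":{"type":"number"}}},"rot":{"type":"array","items":{"type":"array","items":{"type":"number"}}},"hand":{"type":"number"},"grip_force":{"type":"number"}},"required":["travel","rot"]}

```bash
mkdir -p pics
cat > h.py <<'E'
import numpy as np, cv2
from station import manip
def w(P,c): return np.array(P['R']).T@(np.array(c)-np.array(P['t']))
def proj(P,X):
    X=np.asarray(X,float); c=np.array(P['R'])@X+np.array(P['t']); x=c[:2]/c[2]; r2=x@x
    f=P['img'].shape[0]/2/np.tan(np.radians(P['fov_y'])/2)
    return x*(1+P['k1']*r2)*f+[P['cx'],P['cy']]
def ray(P,u):
    f=P['img'].shape[0]/2/np.tan(np.radians(P['fov_y'])/2)
    d=(np.array(u,float)-[P['cx'],P['cy']])/f; x=d.copy()
    for _ in range(20): x=d/(1+P['k1']*(x@x))
    R=np.array(P['R']); return -R.T@np.array(P['t']), R.T@np.array([x[0],x[1],1])
def at(P,u,z):
    o,d=ray(P,u); return o+d*(z-o[2])/d[2]
E
python3 - <<'E'
from h import *
for n in ['top','side']:
    P=manip.snapshot(n); cv2.imwrite(f'pics/{n}0.png',P['img'])
    print(n,P['fov_y'],P['k1'],w(P,[0,0,0]))
    for l in ['alarm_red','alarm_green','well_red','rib_red','rib_green','well_green','key_top_red','bottle','flask','rack']:
        for r in manip.landmark_of(l,P)[:4]: print(l,round(r['conf'],2),w(P,r['centre']).round(3),proj(P,w(P,r['centre'])).round())
s=manip.state();print(s['time_s'],s['eef_pos'],s['ee_rot'],manip.grip_depth,s['contact_force'])
E
```

```text
top 54.91183174870187 -0.08414162394735818 [0.43450541 0.13586832 1.12346474]
alarm_red 0.96 [0.659 0.477 0.001] [149. 154.]
alarm_red 0.87 [ 0.27   0.294 -0.002] [208. 281.]
alarm_red 0.76 [ 0.575  0.191 -0.004] [241. 180.]
alarm_green 0.56 [ 0.57  -0.208 -0.002] [370. 179.]
well_red 0.72 [0.767 0.224 0.002] [229. 119.]
well_red 0.68 [0.698 0.494 0.075] [136. 137.]
well_red 0.58 [0.581 0.238 0.07 ] [223. 175.]
well_red 0.58 [0.255 0.251 0.07 ] [220. 290.]
rib_red 0.96 [0.254 0.248 0.094] [220. 292.]
rib_red 0.73 [0.702 0.501 0.09 ] [132. 134.]
rib_red 0.63 [0.583 0.232 0.092] [225. 173.]
rib_green 0.82 [ 0.583 -0.172  0.093] [367. 171.]
rib_green 0.32 [ 0.57  -0.21  -0.002] [371. 179.]
well_green 0.95 [ 0.581 -0.171  0.071] [365. 173.]
bottle 0.73 [ 0.393  0.017 -0.007] [299. 239.]
bottle 0.19 [ 0.583 -0.17   0.069] [365. 172.]
flask 0.92 [ 0.79  -0.168  0.   ] [355. 110.]
rack 0.55 [ 0.764  0.223 -0.   ] [230. 120.]
side 45.33666803165529 -0.04367088194458938 [0.12306151 0.99379245 0.75214046]
alarm_red 0.71 [ 0.569  0.193 -0.   ] [228. 223.]
alarm_red 0.62 [ 0.263  0.293 -0.001] [
[... 206 characters left out ...]
red 0.85 [0.699 0.493 0.069] [108. 267.]
rib_red 0.96 [0.698 0.494 0.087] [106. 262.]
rib_red 0.66 [0.582 0.233 0.095] [213. 201.]
rib_red 0.59 [0.252 0.241 0.094] [348. 238.]
rib_green 0.58 [ 0.577 -0.176  0.093] [277. 127.]
rib_green 0.22 [0.399 0.021 0.007] [312. 198.]
well_green 0.96 [ 0.581 -0.168  0.071] [275. 134.]
bottle 0.9 [0.398 0.02  0.006] [312. 199.]
bottle 0.35 [ 0.578 -0.175  0.091] [277. 128.]
bottle 0.32 [ 0.767  0.224 -0.003] [156. 213.]
flask 0.68 [ 0.788 -0.168 -0.   ] [217. 143.]
rack 0.91 [ 0.768  0.223 -0.003] [156. 213.]
1.1 [ 0.25057791 -0.54517946  0.2313153 ] [2.81895472e-05 9.76883239e-01 2.13773565e-01 2.33698904e-07] 0.0187 [ 0.89969509 -0.68572452 -0.35411574]
```

View pics/top0.png

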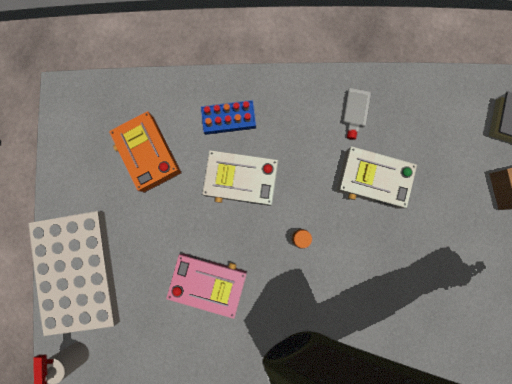

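View pics/side0.png

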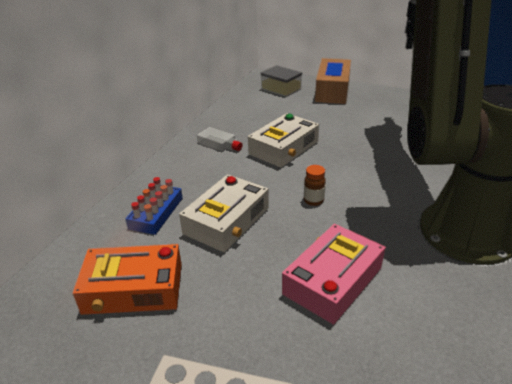

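Run:
```python
from h import *
P=manip.snapshot('top'); I=P['img']
a=np.radians(0)
cv2.imwrite('pics/z1.png',cv2.resize(I[140:215,195:287],None,fx=8,fy=8,interpolation=cv2.INTER_CUBIC))
S=manip.snapshot('side');cv2.imwrite('pics/z2.png',cv2.resize(S['img'][170:252,175:275],None,fx=7,fy=7,interpolation=cv2.INTER_CUBIC))
for Q in (P,S):
  for l in ['alarm_red','well_red','rib_red','key_top_red','guard_red']:
    for r in manip.landmark_of(l,Q):
        X=w(Q,r['centre'])
        if abs(X[0]-.57)<.08 and abs(X[1]-.2)<.08:print(l,r['conf'],X.round(4))
hsv=cv2.cvtColor(I,cv2.COLOR_BGR2HSV)[140:215,195:287]
m=cv2.inRange(hsv,(22,120,80),(35,255,255));n,_,st,c=cv2.connectedComponentsWithStats(m)
for i in range(1,n):
  if st[i][4]>20: print('yel',st[i],c[i]+[195,140],at(P,c[i]+[195,140],.075))
m=cv2.inRange(hsv,(0,150,60),(5,255,255))|cv2.inRange(hsv,(172,150,60),(180,255,255));n,_,st,c=cv2.connectedComponentsWithStats(m)
for i in range(1,n):
  if st[i][4]>20: print('red',st[i],c[i]+[195,140],at(P,c[i]+[195,140],.08))
```

```text
alarm_red 0.55 [ 0.5758  0.1899 -0.0025]
well_red 0.72 [0.5823 0.2343 0.0713]
rib_red 0.7 [0.5847 0.2333 0.0928]Traceback (most recent call last):
  File "<stdin>", line 8, in <module>
ValueError: it knows: alarm green, alarm red, bottle, flask, key_top_green, key_top_red, rack, rib_green, rib_red, well_green, well_red
```

```bash
sleep 1
```

```text
(no output)
```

View pics/z1.png

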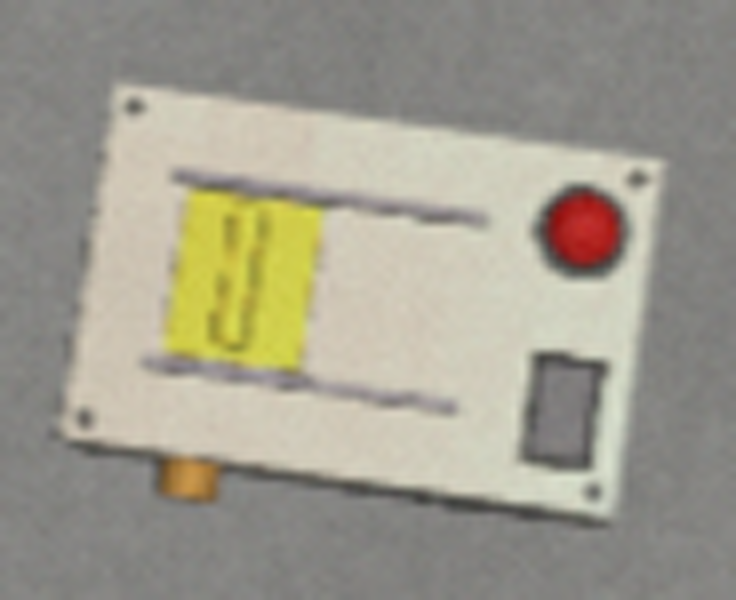

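View pics/z2.png

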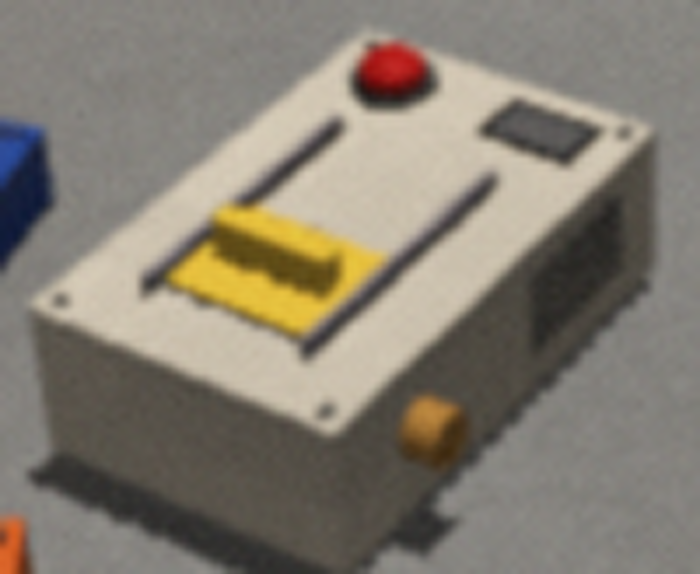

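```bash
cat > fit.py <<'E'
from h import *
from scipy.optimize import least_squares
P=manip.snapshot('top');S=manip.snapshot('side')
T=[((65,100,70),(117,86)),((65,-100,70),(663,160)),((-65,-100,70),(612,517)),((-65,100,70),(64,436)),
((34,74,78),(175,176)),((34,-40,78),(487,219)),((-34,74,78),(146,362)),((-34,-40,78),(455,408)),((35,-75,84),(583,230))]
D=[((65,100,70),(33,305)),((-65,100,70),(330,435)),((-65,-100,70),(652,135)),((65,-100,70),(368,32))]
obs=[(P,np.array(a)/1e3,(np.array(b)+.5)/8-.5+[195,140]) for a,b in T]
obs2=[(S,np.array(a)/1e3,(np.array(b)+.5)/7-.5+[175,170]) for a,b in D]
def X(p,a):
    c,s=np.cos(p[2]),np.sin(p[2]); return np.array([p[0]+c*a[0]-s*a[1],p[1]+s*a[0]+c*a[1],a[2]])
for O in (obs,obs2,obs+obs2):
    r=least_squares(lambda p:np.concatenate([proj(Q,X(p,a))-u for Q,a,u in O]),[.572,.19,-.1])
    print(r.x.round(4),np.degrees(r.x[2]),r.fun.reshape(-1,2).round(1).tolist())
p=r.x
for a in ((0,45,70),(0,45,91),(0,33,91)): print(a,X(p,np.array(a)/1e3).round(4))
# guard plate corners (top z=75)
for u in [(192,190),(322,208),(298,368),(166,350)]:
    Y=at(P,(np.array(u)+.5)/8-.5+[195,140],.075); d=Y[:2]-p[:2]; c,s=np.cos(p[2]),np.sin(p[2]); print((c*d[0]+s*d[1])*1e3,(-s*d[0]+c*d[1])*1e3)
E
python3 fit.py
```

```text
[ 0.574   0.1898 -0.1605] -9.197627747429225 [[0.1, -0.1], [0.1, 0.3], [0.2, 0.2], [-0.3, 0.3], [-0.3, -0.2], [-0.0, 0.0], [-0.4, -0.1], [0.5, -0.2], [0.2, -0.3]]
[ 0.5738  0.1911 -0.1674] -9.590199498080509 [[-0.8, 0.2], [0.2, 0.1], [0.5, -0.5], [0.1, -0.1]]
[ 0.5741  0.1901 -0.1634] -9.360341156602066 [[0.0, -0.2], [0.1, 0.3], [0.0, 0.3], [-0.5, 0.2], [-0.4, -0.2], [-0.1, 0.1], [-0.5, -0.2], [0.4, -0.1], [0.1, -0.2], [-0.6, 0.1], [0.5, -0.2], [0.5, -0.8], [0.0, -0.3]]
(0, 45, 70) [0.5814 0.2345 0.07  ]
(0, 45, 91) [0.5814 0.2345 0.091 ]
(0, 33, 91) [0.5794 0.2227 0.091 ]
29.800175945770107 66.32659617253952
30.070696054939567 19.020829321656556
-28.24933317954178 18.735605394506788
-28.723373559273146 66.52164853931536
```

```bash
cat > g.py <<'E'
import sys
from h import *
from scipy.spatial.transform import Rotation as R
p=np.array([.5741,.1901,np.radians(-9.35)])
def rot(q): return R.from_quat([q[1],q[2],q[3],q[0]])
c,s=np.cos(p[2]),np.sin(p[2])
ex=np.array([c,s,0]);ey=np.array([-s,c,0]);ez=np.array([0,0,-1.])
G=R.from_matrix(np.c_[np.cross(ex,ez),ex,ez])
def goals(*L):
    st=manip.state();R0=rot(st['ee_rot']);e=np.array(st['eef_pos'])
    d=e[:2]-p[:2];print('now alarm mm',(d@ex[:2]*1e3).round(1),(d@ey[:2]*1e3).round(1),(e[2]*1e3).round(1),'F',np.round(st['contact_force'],1),'t',st['time_s'],'open',st['opening'])
    for a in L:
        X=np.array([*p[:2],0])+(a[0]*ex+a[1]*ey)/1e3+[0,0,a[2]/1e3]
        print(a,'travel',(R0.inv().apply(X-e)*100).round(2).tolist(),'rot',np.degrees((R0.inv()*G).as_rotvec()).round(2).tolist())
if __name__=='__main__': goals(*[tuple(float(v) for v in a.split(',')) for a in sys.argv[1:]])
E
python3 g.py 0,68,180
```

```text
now alarm mm -199.8 -778.1 231.3 F [0.3 0.3 0.6] t 1.5 open 0.998405510027241
(0.0, 68.0, 180.0) travel [63.91, -58.93, 5.13] rot [-0.0, -0.0, -55.97]
```

Emit:
play_rows:
  travel:
    - [6, -5, 0]
    - [12, -10, 0]
    - [17, -15.5, 0]
    - [22, -20, 0]
    - [27, -25, 0]
  rot:
    - [0, 0, -6]
    - [0, 0, -12]
    - [0, 0, -18]
    - [0, 0, -24]
    - [0, 0, -30]
  hand: 0

```text
time_s: 2.12
eef_pos: [0.3721, -0.2556, 0.2316]
ee_rot: [0.0, 0.888, 0.461, 0.0]
contact_force: [1.1, -0.0, 0.5]
opening: -0.002
```

```bash
python3 g.py 0,68,180
```

```text
now alarm mm -126.9 -472.6 231.6 F [ 1.1 -0.   0.5] t 2.125 open -0.0015538856387273862
(0.0, 68.0, 180.0) travel [54.19, -12.1, 5.16] rot [0.06, 0.0, -25.8]
```

Emit:
play_rows:
  travel:
    - [5.5, -1.2, 0]
    - [11, -2.4, 0]
    - [17, -3.6, 0]
    - [22, -5, 0]
    - [28, -6.2, 1]
  rot:
    - [0, 0, -5]
    - [0, 0, -10]
    - [0, 0, -15]
    - [0, 0, -20]
    - [0, 0, -25.8]

```text
time_s: 2.75
eef_pos: [0.4836, 0.0107, 0.2224]
ee_rot: [0.001, 0.761, 0.648, 0.001]
contact_force: [2.3, -0.2, 0.2]
opening: 0.004
```

```bash
python3 g.py 0,68,180
```

```text
now alarm mm -60.2 -191.8 222.4 F [ 2.3 -0.2  0.2] t 2.75 open 0.004086015576210208
(0.0, 68.0, 180.0) travel [25.96, 6.08, 4.26] rot [0.2, 0.01, 0.17]
```

Emit:
play_rows:
  travel:
    - [5.5, 1.3, 0.8]
    - [11, 2.6, 1.6]
    - [17, 4, 2.8]
    - [23, 5.4, 3.8]
    - [25.96, 6.08, 4.26]
  rot:
    - [0.2, 0, 0.2]
    - [0.2, 0, 0.2]
    - [0.2, 0, 0.2]
    - [0.2, 0, 0.2]
    - [0.2, 0, 0.2]

```text
time_s: 3.38
eef_pos: [0.5856, 0.2602, 0.179]
ee_rot: [-0.0, 0.762, 0.648, -0.0]
contact_force: [0.7, 0.0, -0.2]
opening: 0.003
```

```bash
python3 g.py 0,68,110
```

```text
now alarm mm -0.1 71.1 179.0 F [ 0.7  0.  -0.2] t 3.375 open 0.003041210767823496
(0.0, 68.0, 110.0) travel [-0.31, 0.01, 6.9] rot [-0.03, 0.0, 0.11]
```

Emit:
play_rows:
  travel:
    - [-0.1, 0, 3]
    - [-0.2, 0, 5.5]
    - [-0.3, 0, 6.9]
    - [-0.3, 0, 6.9]
  rot:
    - [0, 0, 0.1]
    - [0, 0, 0.1]
    - [0, 0, 0.1]
    - [0, 0, 0.1]

```text
time_s: 3.88
eef_pos: [0.5844, 0.2568, 0.1091]
ee_rot: [-0.0, 0.762, 0.647, -0.001]
contact_force: [-0.2, 0.1, 0.4]
opening: -0.003
```

```bash
python3 g.py 0,66,81
python3 - <<'E'
from h import *
for n,sl in (('top',(130,225,185,300)),('side',(150,250,165,285))):
    I=manip.snapshot(n)['img'][sl[0]:sl[1],sl[2]:sl[3]];cv2.imwrite(f'pics/a_{n}.png',cv2.resize(I,None,fx=6,fy=6,interpolation=cv2.INTER_CUBIC))
E
```

```text
now alarm mm -0.7 67.5 109.1 F [-0.2  0.1  0.4] t 3.875 open -0.003464619094292045
(0.0, 66.0, 81.0) travel [-0.15, 0.08, 2.81] rot [-0.12, 0.06, -0.01]
```

View pics/a_side.png

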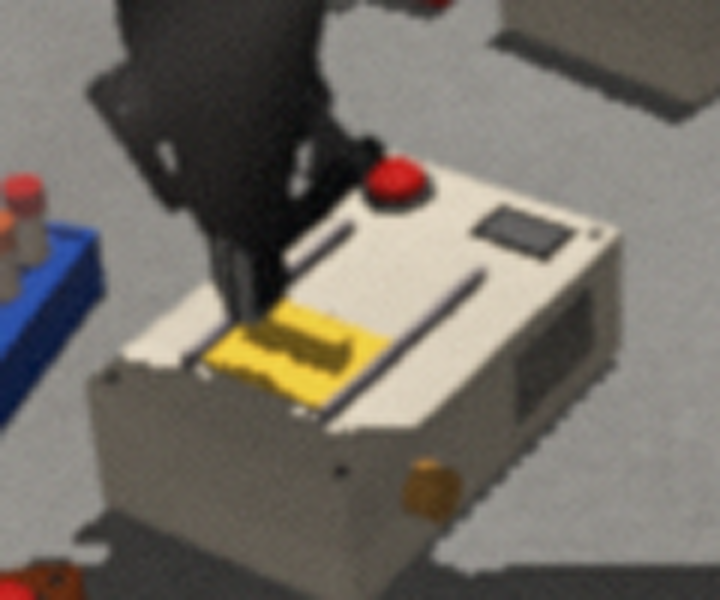

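View pics/a_top.png

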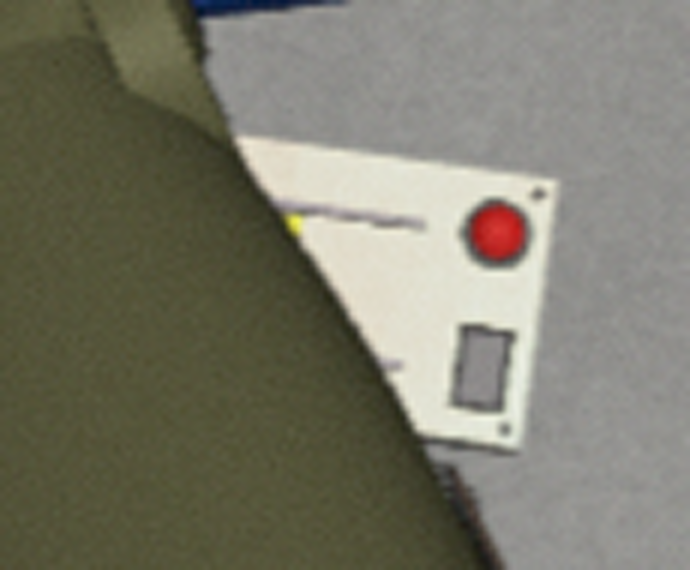

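Run:
```python
from h import *
S=manip.snapshot('side');e=np.array(manip.state()['eef_pos'])
u=proj(S,e);print(u,(u-[165,150])*6)
```

```text
[206.30577068 201.00498964] [247.83462407 306.02993784]
```

Emit:
play_rows:
  travel:
    - [-0.1, 0.1, 1]
    - [-0.1, 0.1, 2]
    - [-0.1, 0.1, 2.8]
    - [-0.1, 0.1, 2.8]
  rot:
    - [0, 0, 0]
    - [0, 0, 0]
    - [0, 0, 0]
    - [0, 0, 0]

```text
time_s: 4.53
eef_pos: [0.5859, 0.256, 0.082]
ee_rot: [-0.0, 0.762, 0.647, -0.0]
contact_force: [0.0, 0.1, -0.3]
opening: 0.001
```

```bash
python3 g.py 0,30,81 0,5,81
```

```text
now alarm mm 1.0 66.9 82.0 F [ 0.   0.1 -0.3] t 4.525 open 0.0014011485554374864
(0.0, 30.0, 81.0) travel [-3.69, -0.1, 0.1] rot [-0.04, 0.01, -0.01]
(0.0, 5.0, 81.0) travel [-6.19, -0.1, 0.1] rot [-0.04, 0.01, -0.01]
```

Push slowly toward −y.

Emit:
play_rows:
  travel:
    - [-0.7, -0.1, 0.1]
    - [-1.4, -0.1, 0.1]
    - [-2.1, -0.1, 0.1]
    - [-2.9, -0.1, 0.1]
    - [-3.7, -0.1, 0.1]
  rot:
    - [0, 0, 0]
    - [0, 0, 0]
    - [0, 0, 0]
    - [0, 0, 0]
    - [0, 0, 0]

```text
time_s: 5.15
eef_pos: [0.5788, 0.2191, 0.0812]
ee_rot: [-0.0, 0.762, 0.647, -0.0]
contact_force: [0.7, 1.9, -0.4]
opening: 0.001
```

```bash
python3 g.py 0,5,81;python3 - <<'E'
from h import *
I=manip.snapshot('side')['img'][150:250,165:285];cv2.imwrite('pics/b.png',cv2.resize(I,None,fx=6,fy=6,interpolation=cv2.INTER_CUBIC))
E
```

```text
now alarm mm -0.1 29.4 81.2 F [ 0.7  1.9 -0.4] t 5.15 open 0.0014338122742422583
(0.0, 5.0, 81.0) travel [-2.44, 0.01, 0.02] rot [-0.04, -0.01, -0.02]
```

View pics/b.png

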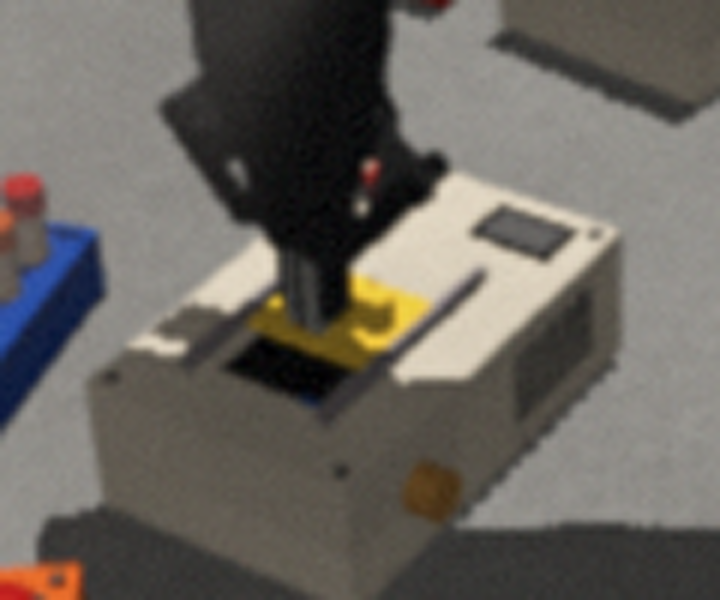

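Emit:
play_rows:
  travel:
    - [-0.7, 0, 0]
    - [-1.3, 0, 0]
    - [-1.8, 0, 0]
    - [-2.1, 0, 0]
    - [-2.2, 0, 0]
  rot:
    - [0, 0, 0]
    - [0, 0, 0]
    - [0, 0, 0]
    - [0, 0, 0]
    - [0, 0, 0]

```text
time_s: 5.82
eef_pos: [0.5752, 0.1962, 0.0812]
ee_rot: [0.0, 0.763, 0.647, -0.0]
contact_force: [0.4, 1.4, 0.2]
opening: 0.001
```

```bash
python3 g.py 0,5,81
```

```text
now alarm mm 0.1 6.2 81.2 F [0.4 1.4 0.2] t 5.825 open 0.001464104522901359
(0.0, 5.0, 81.0) travel [-0.12, -0.01, 0.02] rot [-0.02, 0.05, -0.07]
```

Emit:
play_rows:
  travel:
    - [-0.1, 0, 0]
    - [-0.2, 0, 0]
  rot:
    - [0, 0, 0]
    - [0, 0, 0]

```text
time_s: 6.08
eef_pos: [0.575, 0.1947, 0.0813]
ee_rot: [-0.0, 0.763, 0.647, -0.0]
contact_force: [1.0, 3.3, -0.5]
opening: 0.004
```

Emit:
play_rows:
  travel:
    - [-0.05, 0, 0]
    - [-0.1, 0, 0]
  rot:
    - [0, 0, 0]
    - [0, 0, 0]

```text
time_s: 6.32
eef_pos: [0.575, 0.1947, 0.0813]
ee_rot: [-0.001, 0.762, 0.647, 0.001]
contact_force: [1.4, 6.7, -2.1]
opening: -0.001
```

```bash
python3 g.py 0,10,81 0,10,110 0,45,110
```

```text
now alarm mm 0.2 4.7 81.3 F [ 1.4  6.7 -2.1] t 6.325 open -0.0011090625522404004
(0.0, 10.0, 81.0) travel [0.53, -0.02, 0.04] rot [-0.02, -0.11, -0.02]
(0.0, 10.0, 110.0) travel [0.54, -0.02, -2.86] rot [-0.02, -0.11, -0.02]
(0.0, 45.0, 110.0) travel [4.04, -0.02, -2.86] rot [-0.02, -0.11, -0.02]
```

End stop reached (tip stalled, force up to 6.7 N, at the predicted 4.7 mm). Back off, rise, move over the well.

Emit:
play_rows:
  travel:
    - [0.6, 0, 0]
    - [0.8, 0, -1.5]
    - [2, 0, -2.4]
    - [4, 0, -2.4]
    - [4, 0, -2.4]
  rot:
    - [0, 0, 0]
    - [0, 0, 0]
    - [0, 0, 0]
    - [0, 0, 0]
    - [0, 0, 0]

```text
time_s: 6.95
eef_pos: [0.5819, 0.2362, 0.1056]
ee_rot: [-0.001, 0.762, 0.648, 0.001]
contact_force: [-0.5, -0.2, -0.7]
opening: -0.0
```

```bash
python3 g.py 0,45,80 0,45,50;python3 - <<'E'
from h import *
S=manip.snapshot('side')
I=S['img'][150:250,165:285];cv2.imwrite('pics/c.png',cv2.resize(I,None,fx=6,fy=6,interpolation=cv2.INTER_CUBIC))
for l in ['well_red','rib_red','key_top_red','alarm_red']:
    for r in manip.landmark_of(l,S):
        X=w(S,r['centre'])
        if abs(X[0]-.57)<.08 and abs(X[1]-.2)<.08:print(l,r['conf'],X.round(4))
E
```

```text
now alarm mm 0.3 46.7 105.6 F [-0.5 -0.2 -0.7] t 6.95 open -7.524188907943965e-05
(0.0, 45.0, 80.0) travel [-0.18, -0.03, 2.56] rot [0.02, -0.16, 0.1]
(0.0, 45.0, 50.0) travel [-0.19, -0.03, 5.56] rot [0.02, -0.16, 0.1]
well_red 0.78 [0.5817 0.2323 0.0652]
rib_red 0.52 [0.5775 0.1794 0.092 ]
alarm_red 0.91 [0.5717 0.1923 0.0026]
```

View pics/c.png

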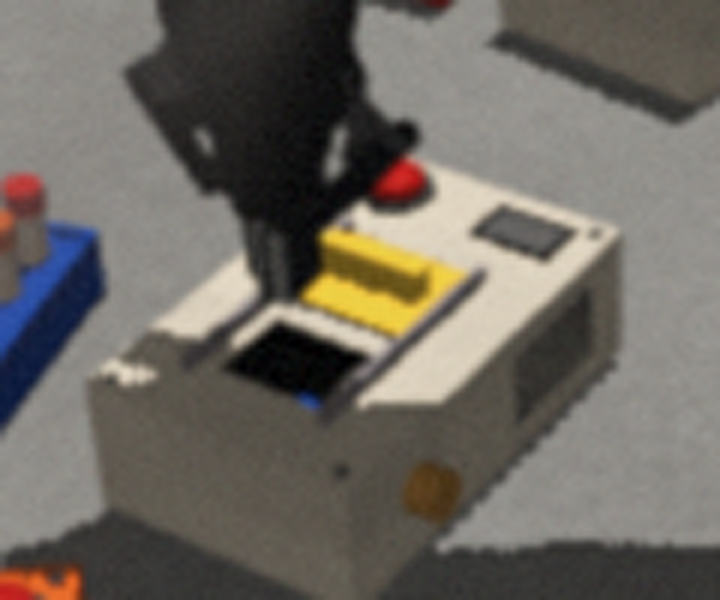

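Emit:
play_rows:
  travel:
    - [-0.15, 0, 1]
    - [-0.15, 0, 2.2]
    - [-0.15, 0, 3.6]
    - [-0.15, 0, 4.8]
    - [-0.15, 0, 5.3]
  rot:
    - [0, -0.1, 0.1]
    - [0, -0.1, 0.1]
    - [0, -0.1, 0.1]
    - [0, -0.1, 0.1]
    - [0, -0.1, 0.1]

```text
time_s: 7.82
eef_pos: [0.5801, 0.2321, 0.0505]
ee_rot: [-0.001, 0.763, 0.646, -0.001]
contact_force: [-0.4, -0.9, 0.3]
opening: 0.004
```

```bash
python3 g.py 0,45,40;python3 - <<'E'
from h import *
S=manip.snapshot('side')
I=S['img'][150:250,165:285];cv2.imwrite('pics/d.png',cv2.resize(I,None,fx=6,fy=6,interpolation=cv2.INTER_CUBIC))
E
```

```text
now alarm mm -0.9 42.4 50.5 F [-0.4 -0.9  0.3] t 7.825 open 0.0038061863401918877
(0.0, 45.0, 40.0) travel [0.26, 0.1, 1.05] rot [-0.16, 0.08, -0.13]
```

View pics/d.png

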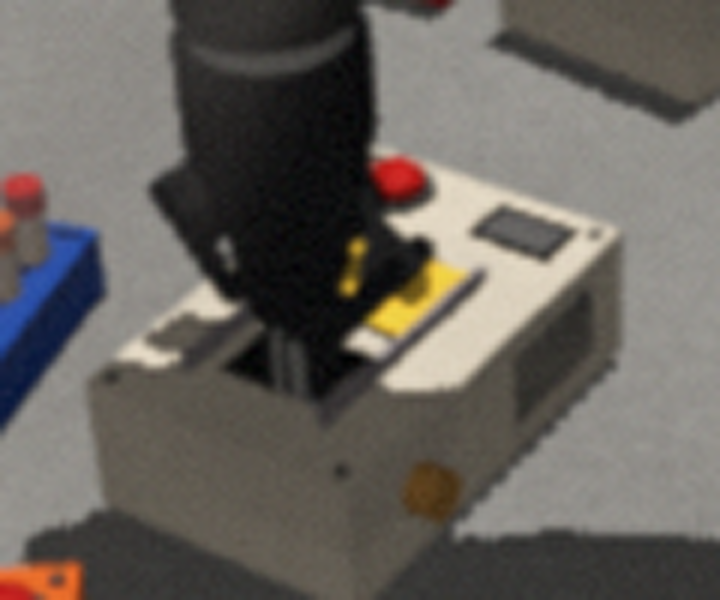

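Emit:
play_rows:
  travel:
    - [0.2, 0.1, 0.3]
    - [0.2, 0.1, 0.6]
    - [0.2, 0.1, 0.8]
    - [0.2, 0.1, 0.95]
  rot:
    - [0, 0, 0]
    - [0, 0, 0]
    - [0, 0, 0]
    - [0, 0, 0]

```text
time_s: 8.38
eef_pos: [0.5818, 0.2342, 0.0414]
ee_rot: [-0.001, 0.763, 0.646, -0.001]
contact_force: [-0.2, 0.1, 3.2]
opening: -0.003
```

```bash
python3 g.py 0,45,40
```

```text
now alarm mm 0.4 44.7 41.4 F [-0.2  0.1  3.2] t 8.375 open -0.002846661624956709
(0.0, 45.0, 40.0) travel [0.03, -0.04, 0.14] rot [-0.12, 0.04, -0.12]
```

Emit:
play_rows:
  travel:
    - [0, 0, 0.1]
    - [0, 0, 0.2]
    - [0, 0, 0.2]
  rot:
    - [0, 0, 0]
    - [0, 0, 0]
    - [0, 0, 0]

```text
time_s: 8.75
eef_pos: [0.5818, 0.2342, 0.04]
ee_rot: [-0.001, 0.763, 0.646, -0.001]
contact_force: [-2.2, -0.1, 7.0]
opening: -0.001
```

Emit:
play_rows:
  travel:
    - [0, 0, 0.1]
    - [0, 0, 0.1]
    - [0, 0, 0.1]
  rot:
    - [0, 0, 0]
    - [0, 0, 0]
    - [0, 0, 0]

```text
time_s: 9.12
eef_pos: [0.5818, 0.2342, 0.0398]
ee_rot: [-0.0, 0.763, 0.646, -0.001]
contact_force: [-2.9, -0.6, 9.6]
opening: -0.002
```

```bash
python3 g.py 0,45,110 0,-36,110
```

```text
now alarm mm 0.4 44.8 39.8 F [-2.9 -0.6  9.6] t 9.125 open -0.001955584369937187
(0.0, 45.0, 110.0) travel [0.02, -0.05, -7.02] rot [-0.09, 0.01, -0.12]
(0.0, -36.0, 110.0) travel [-8.08, -0.04, -7.02] rot [-0.09, 0.01, -0.12]
```

Key bottomed (z stalled at 40.0 mm, 9.6 N). Straight up.

Emit:
play_rows:
  travel:
    - [0, 0, -1]
    - [0, 0, -2.5]
    - [0, 0, -4.5]
    - [0, 0, -6.5]
    - [0, 0, -7.2]
  rot:
    - [0, 0, 0]
    - [0, 0, 0]
    - [0, 0, 0]
    - [0, 0, 0]
    - [0, 0, 0]

```text
time_s: 9.75
eef_pos: [0.5828, 0.2345, 0.1137]
ee_rot: [-0.0, 0.763, 0.646, 0.001]
contact_force: [1.3, 0.1, 0.0]
opening: 0.0
```

```bash
python3 g.py 0,-38,115
```

```text
now alarm mm 1.4 45.2 113.7 F [1.3 0.1 0. ] t 9.75 open 0.00011447407432040728
(0.0, -38.0, 115.0) travel [-8.32, -0.12, -0.13] rot [0.04, -0.05, -0.12]
```

Emit:
play_rows:
  travel:
    - [-2, -0.1, -0.2]
    - [-4.5, -0.1, -0.2]
    - [-7, -0.1, -0.2]
    - [-8.3, -0.1, -0.2]
    - [-8.3, -0.1, -0.2]
  rot:
    - [0, 0, 0]
    - [0, 0, 0]
    - [0, 0, 0]
    - [0, 0, 0]
    - [0, 0, 0]

```text
time_s: 10.38
eef_pos: [0.5679, 0.1514, 0.1156]
ee_rot: [-0.0, 0.764, 0.646, 0.0]
contact_force: [0.6, -0.3, 0.0]
opening: -0.002
```

```bash
python3 g.py 0,-36,81;python3 - <<'E'
from h import *
S=manip.snapshot('side')
I=S['img'][150:250,165:285];cv2.imwrite('pics/e.png',cv2.resize(I,None,fx=6,fy=6,interpolation=cv2.INTER_CUBIC))
E
```

```text
now alarm mm 0.2 -39.2 115.6 F [ 0.6 -0.3  0. ] t 10.375 open -0.0019917265270008454
(0.0, -36.0, 81.0) travel [0.31, -0.02, 3.46] rot [0.01, -0.05, -0.24]
```

View pics/e.png

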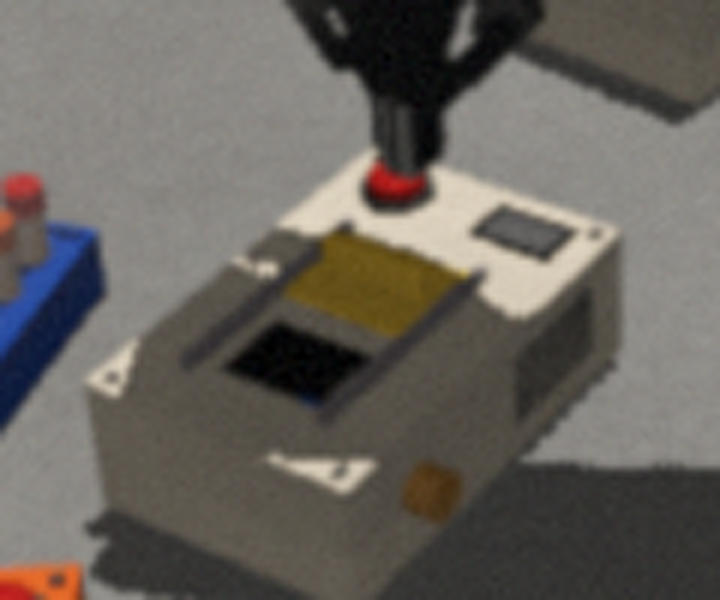

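Emit:
play_rows:
  travel:
    - [0.2, 0, 1]
    - [0.2, 0, 2.2]
    - [0.2, 0, 3.2]
    - [0.2, 0, 3.4]
    - [0.2, 0, 3.4]
  rot:
    - [0, 0, -0.2]
    - [0, 0, -0.2]
    - [0, 0, -0.2]
    - [0, 0, -0.2]
    - [0, 0, -0.2]

```text
time_s: 11.05
eef_pos: [0.5684, 0.1544, 0.0814]
ee_rot: [-0.0, 0.762, 0.647, 0.0]
contact_force: [-0.3, 0.5, -0.1]
opening: -0.0
```

```bash
python3 g.py 0,0,81 0,27,81
```

```text
now alarm mm 0.2 -36.2 81.4 F [-0.3  0.5 -0.1] t 11.05 open -0.00010339151524272158
(0.0, 0.0, 81.0) travel [3.62, -0.02, 0.04] rot [0.01, -0.07, 0.02]
(0.0, 27.0, 81.0) travel [6.32, -0.02, 0.04] rot [0.01, -0.07, 0.02]
```

Emit:
play_rows:
  travel:
    - [0.7, 0, 0]
    - [1.4, 0, 0]
    - [2.1, 0, 0]
    - [2.9, 0, 0]
    - [3.6, 0, 0]
  rot:
    - [0, 0, 0]
    - [0, 0, 0]
    - [0, 0, 0]
    - [0, 0, 0]
    - [0, 0, 0]

```text
time_s: 11.68
eef_pos: [0.5746, 0.1905, 0.0816]
ee_rot: [-0.0, 0.762, 0.647, 0.001]
contact_force: [0.1, -1.2, 0.8]
opening: 0.002
```

```bash
python3 g.py 0,27,81
```

```text
now alarm mm 0.4 0.5 81.6 F [ 0.1 -1.2  0.8] t 11.675 open 0.0017230995577035711
(0.0, 27.0, 81.0) travel [2.65, -0.04, 0.06] rot [0.03, -0.07, 0.03]
```

Emit:
play_rows:
  travel:
    - [0.7, 0, 0.05]
    - [1.3, 0, 0.05]
    - [1.9, 0, 0.05]
    - [2.3, 0, 0.05]
    - [2.6, 0, 0.05]
  rot:
    - [0, 0, 0]
    - [0, 0, 0]
    - [0, 0, 0]
    - [0, 0, 0]
    - [0, 0, 0]

```text
time_s: 12.3
eef_pos: [0.5787, 0.2164, 0.081]
ee_rot: [-0.0, 0.762, 0.647, 0.001]
contact_force: [0.3, -1.0, 0.7]
opening: 0.003
```

```bash
python3 g.py 0,29,81
```

```text
now alarm mm 0.3 26.7 81.0 F [ 0.3 -1.   0.7] t 12.3 open 0.0029653390980279434
(0.0, 29.0, 81.0) travel [0.23, -0.03, -0.0] rot [0.02, -0.06, 0.03]
```

Emit:
play_rows:
  travel:
    - [0.1, 0, 0]
    - [0.2, 0, 0]
    - [0.25, 0, 0]
  rot:
    - [0, 0, 0]
    - [0, 0, 0]
    - [0, 0, 0]

```text
time_s: 12.68
eef_pos: [0.5791, 0.2185, 0.081]
ee_rot: [-0.0, 0.762, 0.647, 0.0]
contact_force: [0.6, -2.9, 0.7]
opening: 0.002
```

Emit:
play_rows:
  travel:
    - [0.05, 0, 0]
    - [0.1, 0, 0]
  rot:
    - [0, 0, 0]
    - [0, 0, 0]

```text
time_s: 12.92
eef_pos: [0.5791, 0.2186, 0.081]
ee_rot: [0.001, 0.762, 0.647, -0.0]
contact_force: [-0.9, -7.1, 2.6]
opening: -0.002
```

```bash
python3 g.py 0,29,81
```

```text
now alarm mm 0.3 28.9 81.0 F [-0.9 -7.1  2.6] t 12.925 open -0.0017387209004205671
(0.0, 29.0, 81.0) travel [0.01, -0.03, -0.0] rot [0.03, 0.07, -0.01]
```

End stop shut (28.9 mm as predicted). Back off and rise clear.

Emit:
play_rows:
  travel:
    - [-0.7, 0, 0]
    - [-1, 0, -1.5]
    - [-1, 0, -5]
    - [-1, 0, -10]
    - [-1, 0, -14]
  rot:
    - [0, 0, 0]
    - [0, 0, 0]
    - [0, 0, 0]
    - [0, 0, 0]
    - [0, 0, 0]

```text
time_s: 13.55
eef_pos: [0.5779, 0.2093, 0.2243]
ee_rot: [0.001, 0.762, 0.647, 0.001]
contact_force: [0.2, 0.6, -0.2]
opening: 0.0
```

Emit:
play_rows:
  travel:
    - [-5, -2, -2]
    - [-11, -4, -2]
    - [-17, -5, -2]
    - [-23, -5, -2]
    - [-26, -5, -2]
  rot:
    - [0, 0, 0]
    - [0, 0, 0]
    - [0, 0, 0]
    - [0, 0, 0]
    - [0, 0, 0]

```text
time_s: 14.18
eef_pos: [0.4856, -0.0413, 0.2455]
ee_rot: [0.001, 0.763, 0.646, 0.002]
contact_force: [0.8, 0.4, -0.7]
opening: 0.001
```

Emit:
play_rows:
  travel:
    - [0, 0, 0]
    - [0, 0, 0]
  rot:
    - [0, 0, 0]
    - [0, 0, 0]

```text
time_s: 14.42
eef_pos: [0.486, -0.0408, 0.2463]
ee_rot: [0.001, 0.763, 0.646, 0.003]
contact_force: [0.0, -0.7, 0.7]
opening: -0.0
```

```bash
python3 g.py;python3 - <<'E'
from h import *
P=manip.snapshot('top');S=manip.snapshot('side')
cv2.imwrite('pics/f_top.png',P['img']);cv2.imwrite('pics/f_side.png',S['img'])
cv2.imwrite('pics/f_z1.png',cv2.resize(P['img'][140:215,195:287],None,fx=8,fy=8,interpolation=cv2.INTER_CUBIC))
cv2.imwrite('pics/f_z2.png',cv2.resize(S['img'][170:252,175:275],None,fx=7,fy=7,interpolation=cv2.INTER_CUBIC))
E
```

```text
now alarm mm -49.4 -242.2 246.3 F [ 0.  -0.7  0.7] t 14.425 open -0.0002820708626886066
```

View pics/f_top.png

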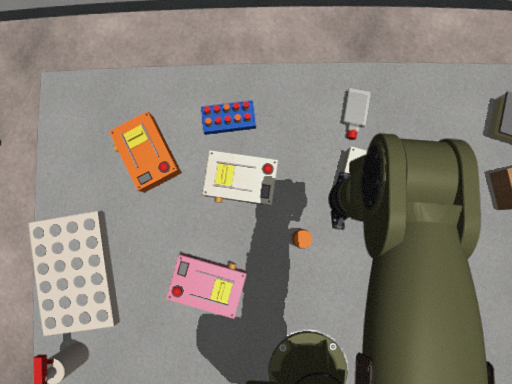

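View pics/f_z2.png

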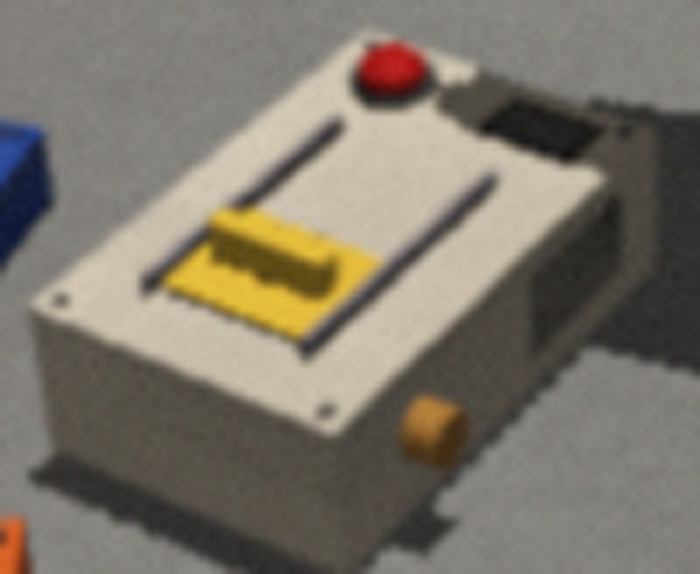

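View pics/f_z1.png

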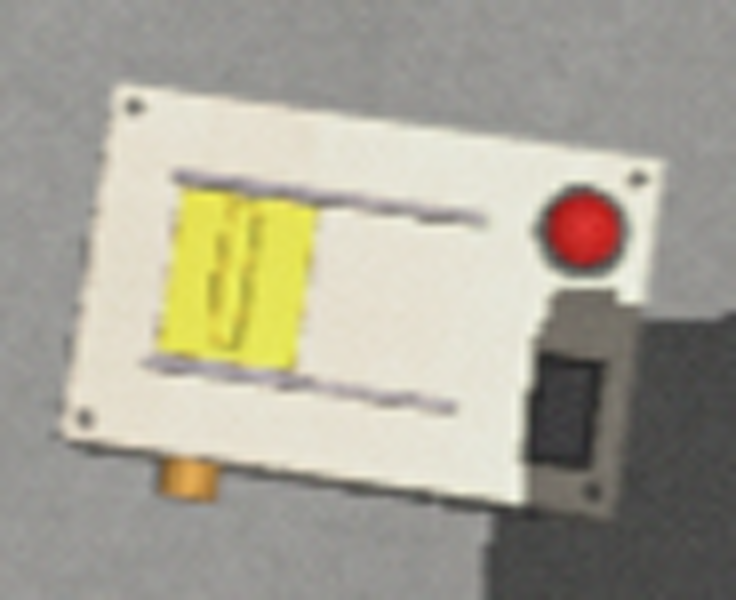

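The case corners are on the same pixels as at the start. The guard plate's left edge is now at zoom x≈180, where it began at 192, so it is fully shut. The tip stands at z = 0.246, free of everything.

```bash
python3 -c "
from station import manip
print(manip.state()['time_s'],manip.hand_in())"
```

```text
the job is handed in; nothing more can be done
14.525 None
```

The red-lamp alarm is reset and its guard is shut again. I handed the job in at 14.5 s of the 51 s allowed; no verdict was reported.

- **Guard opened:** I pushed the rib with the shut fingertips until it stalled on its end stop. The force there was about 7 N, and the picture showed the well wholly uncovered.
- **Key pressed:** I pressed it down to its stop, with the tip stalled at z = 40 mm and a force of 7 to 9.6 N, and held it for more than 0.35 s. I then lifted straight out. I did not confirm the key's return in a picture of its own, because only a sliver of blue shows in the well; the evidence is that the tip was withdrawn and the key is spring-return.
- **Guard shut:** I pushed it back until it stalled at the predicted position, again at about 7 N. The plate now sits slightly further shut than it was at the start.
- **Last checks:** The red-lamp alarm's case is on the same pixels as at the start, and the jar, flask and rack look unmoved. The arm partly hid the green-lamp alarm in the last top view, but the robot never went near it below 0.22 m. The gripper stood clear at z = 0.246 m with about zero contact force.

No check failed. The only disagreements were 1 to 3 mm of scatter in the arm's position readings, which I corrected along the way.

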